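# Make up a hardware kit in the parts case

## Task

Make up the hardware kit in the open black parts case: lay the long spacer flat in the long narrow well, stand the flanged bush on its flange in the round well, put the hexagon nut flat over the post, and stand the square-based foot upright in the square well, each resting on the floor of its well. The short spacer and the plain bush without a flange do not belong to this kit: leave them alone where they are.

Things in the scene. Friction and masses are not known exactly. Their poses are not given: they have to be found in the camera images.
- spacer_center (a point): long brass spacer bar, square section 20 x 20 mm, 66 mm long, lying flat; the point is its centre, 10 mm above its underside; x runs along its length, z up
- flanged_bush_center (a point): brass bush standing upright on its flange: round body 30 mm diameter, 36 mm high overall, with a round flange 46 mm diameter and 6 mm thick at the bottom; the point is on its axis half-way up (18 mm above its underside); z up
- nut_center (a point): large steel hexagon nut lying flat, 46 mm across flats (53 mm across corners), 24 mm high, open bore 30 mm; the point is on its axis half-way up (12 mm above its underside); x is square to one pair of flats (so flats face at 0, 60 and 120 degrees from x), z up
- foot_center (a point): steel square-based foot: square plate 38 x 38 mm, 8 mm thick, with a round boss 22 mm diameter rising from its middle to 34 mm overall height; the point is on its axis half-way up (17 mm above its underside); x and y are square to the plate's sides, z up
- short_spacer_center (a point): look-alike that stays: short brass spacer bar, square section 20 x 20 mm but only 40 mm long; the point is its centre, 10 mm above its underside; x along its length
- plain_bush_center (a point): look-alike that stays: plain brass bush without flange, 30 mm diameter, 36 mm high, upright; the point is on its axis half-way up (18 mm above its underside)
- bin_trough_floor (a point): centre of the floor of the long narrow well, 85 x 37 mm (long side along this point's x), 7 mm deep. It is one of four pale plastic bins with dark-lined wells (94 x 76 mm, walls rising 7 mm above the well floor) fixed in the flat black parts case; all well floors are 8 mm above the bench, bin rims 15 mm and the case rim 16 mm. Which bin sits in which quarter of the case varies
- bin_round_floor (a point): centre of the floor of the round well, 63 mm diameter, 7 mm deep, in another of the four pale bins
- bin_square_floor (a point): centre of the floor of the square well, 59 x 59 mm (sides along this point's x and y), 7 mm deep, in another of the four pale bins
- bin_post_floor (a point): foot of the upright post (10 mm diameter, 16 mm high) in the middle of the wide well, 85 x 67 mm and 7 mm deep, of another of the four pale bins
There are look-alikes about, which are no part of the job. What is shaped like the part that bears foot_center but blue or red is not meant. What is shaped like the part that bears flanged_bush_center but green is not meant.

How it is judged:
By the outcome, as a careful person would: the job done as asked, in the order asked, and still so for the second after the job is handed in, with the robot touching nothing.
It also fails if it takes over 99 s, if anything falls off the work surface, if the arm or the gripper's body presses on something with over 40 N, if the wrist force passes 120 N, or if a joint passes its speed limit or range.

## Robot

A 6-joint arm with a two-finger parallel gripper is mounted at the origin on the work surface. World frame = base frame: x ahead of the robot, y to its left, z up, the work surface at z = 0. Lengths are in m, angles in degrees, forces in N, time in s.
With the tool pointing down it reaches from about 0.325 to 0.85 m from the base axis. Payload 15.5 kg.
Tool frame: the origin (TCP) lies at the very end of the fingers, on their centre line; the grasp point (between the pads) lies arm.grip_depth behind it (arm.grip_depth is the distance from the TCP to the grasp point, in m); z points along the fingers, y is the line along which they close (so a half turn about z gives the same grasp; the last joint's range is limited). The gripper opens to 91 mm and grips with 3 to 60 N. Pads are 32 mm wide; open, the fingers measure 118 mm over their backs; the gripper's body (76 mm by 178 mm) begins 60 mm behind the grasp point.
Start: joints at [61.278, 28.281, 77.091, -0, 74.628, -5.472], TCP at [0.247, 0.574, 0.214] pointing down, gripper open.
Joint ranges: [-166.48, 166.48], [-47.26, 123.95], [12.59, 153.08], [-70.14, 250.14], [6.76, 159.57], [-176.63, 176.63]. Speed limits (degrees/s): [108.29, 108.29, 147.25, 172.46, 172.46, 172.46].

## Interface

Orientations are given as a 3x3 rotation matrix whose columns are the frame's x, y, z axes.
In Python, from rig import arm gives the robot as it stands. Calls block until the motion is done:
- arm.move_to(position, orientation): joint-space move of the TCP to a pose.
- arm.move_l(position, orientation=None, feed=0.15): straight line of the TCP; orientation=None keeps the orientation; feed is the mean speed in m/s.
- arm.move_joints(angles): joint-space move.
- arm.grip(opening): finger opening in m; the grip force is fixed at half the most; returns when the fingers have stopped.
- arm.sleep(seconds).
- arm.solve_ik(position, orientation): joint angles nearest the present ones, or None.
- arm.snapshot(name): name is "scene" or "top" or "wrist"; returns the picture (480x640x3 uint8, red, green, blue); there is no depth.
- arm.get_calibration(name): a dict with "intrinsics" (3x3 intrinsics, pixels), "cam_to_world" (4x4, takes a point from camera to world coordinates). Camera axes: x right, y down, z forward; pixel columns grow to the right and rows downward; lengths in m; the calibration is good to about 2 mm. The wrist camera is an equidistant fisheye: a pixel r from the principal point sees the ray r / f radians off the axis. A picture is of the moment at which its call begins: read the wrist's pose just before it. get_calibration takes no time and is no camera call; for the wrist camera it gives the pose at the moment of the call.
A pose or a line that the arm cannot do raises arm.Unreachable and nothing moves.
- arm.sign_off(): hands the job in; it is judged then, once.
Readings, each from a call of its own:
- arm.current_t(): time.
- arm.current_joint_positions(): joint angles.
- arm.current_dq(): joint speeds.
- arm.current_tau(): joint torques, N m.
- arm.current_ee_pos(): TCP position.
- arm.current_tool_rot(): TCP orientation.
- arm.current_force(): force on the tool from outside, world axes, zero at the start.
- arm.current_torque(): the same for the moment, N m.
- arm.current_width(): finger opening in m.
- arm.current_grasp_force(): force on a finger pad.
Only numpy, scipy, OpenCV 4.12 (cv2) and the standard library are available. Lean on these libraries where they do the work, as an engineer would, in place of code of your own. Each camera call takes 0.05 s, during which the arm holds its last target. There are 200 camera calls.

## Working session

There is one attempt and no reset: what is moved stays moved. The work goes in short steps, each a Python script; the robot and the scene stay as the last script left them, time stands still between calls to the robot, and variables do not carry over. Pictures are saved under pics/ and viewed, at most 14 in all, crops included, and the job is handed in when it is done.

```bash
mkdir -p pics
python3 - <<'E'
from rig import arm
import cv2, numpy as np
np.set_printoptions(precision=4,suppress=True)
for n in ("scene","top"):
    im=arm.snapshot(n); cv2.imwrite(f"pics/{n}0.png",im[:,:,::-1])
    c=arm.get_calibration(n); print(n,c["intrinsics"],c["cam_to_world"])
c=arm.get_calibration("wrist");print(c["intrinsics"],c["cam_to_world"])
print(arm.grip_depth,arm.current_t(),arm.current_tool_rot())
E
```

```text
scene [[447.7968   0.     315.6039]
 [  0.     447.7968 243.2541]
 [  0.       0.       1.    ]] [[-0.7907  0.3123 -0.5265  0.9669]
 [ 0.6122  0.4108 -0.6756  0.6407]
 [ 0.0053 -0.8566 -0.516   0.5299]
 [ 0.      0.      0.      1.    ]]
top [[612.8361   0.     318.83  ]
 [  0.     612.8361 235.7959]
 [  0.       0.       1.    ]] [[-0.0223 -0.9917  0.1266  0.3254]
 [-0.9997  0.0209 -0.0125  0.0484]
 [ 0.0097 -0.1269 -0.9919  1.3753]
 [ 0.      0.      0.      1.    ]]
[[371.6483   0.     312.1257]
 [  0.     371.6483 241.9222]
 [  0.       0.       1.    ]] [[ 0.3942  0.88    0.2651  0.1716]
 [ 0.919  -0.3773 -0.1141  0.6068]
 [-0.0004  0.2886 -0.9574  0.3838]
 [ 0.      0.      0.      1.    ]]
0.0188 0.1 [[-0.9188  0.3947 -0.0006]
 [ 0.3947  0.9188 -0.001 ]
 [ 0.0001 -0.0011 -1.    ]]
```

View pics/top0.png

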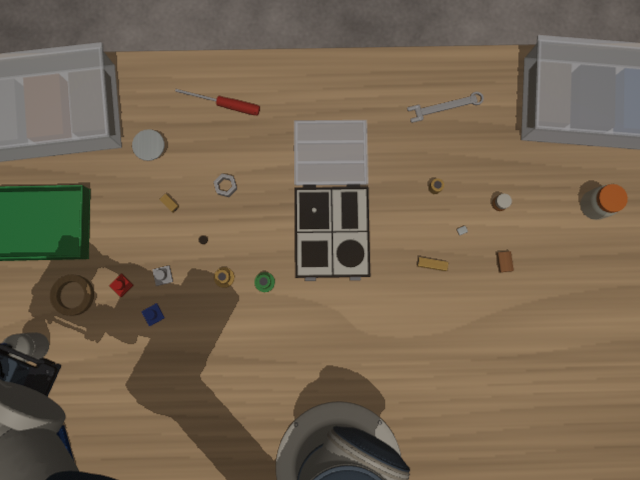

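View pics/scene0.png

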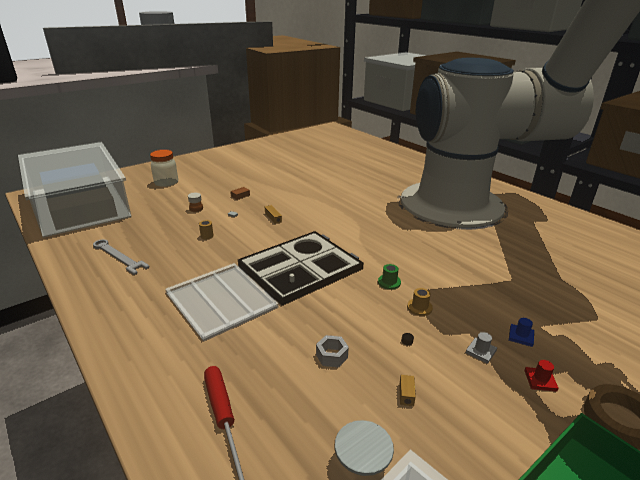

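The top view shows:
- **Parts:** long spacer (433,264), flanged bush (224,277), nut (226,185), grey foot (163,274).
- **Leave alone:** short spacer (168,202), plain bush (437,185), plus the green, blue and red look-alikes.
- **Wells:** post (314,211), trough (349,210), square (315,254), round (350,253).

Next I'll compute coarse positions and take closer wrist views.

```bash
cat > h.py <<'E'
from rig import arm
import cv2, numpy as np
np.set_printoptions(precision=4,suppress=True)
def ray(uv,c,fish):
    K,T=c["intrinsics"],np.array(c["cam_to_world"]); x=(uv[0]-K[0][2])/K[0][0]; y=(uv[1]-K[1][2])/K[1][1]
    if fish:
        r=np.hypot(x,y)+1e-12; d=np.array([x/r*np.sin(r),y/r*np.sin(r),np.cos(r)])
    else: d=np.array([x,y,1.])
    return T[:3,3],T[:3,:3]@d
def px2w(uv,z,c,fish=True):
    o,d=ray(uv,c,fish); return (o+d*(z-o[2])/d[2])[:2]
def rot(yaw):  # closing axis (tool y) at yaw deg from world x, tool z down
    a=np.radians(yaw); y=np.array([np.cos(a),np.sin(a),0]); z=np.array([0,0,-1.]); return np.column_stack([np.cross(y,z),y,z])
def ortho(im,c,cx,cy,z,w=.4,h=.3,s=.0005):
    """rectified wrist picture on plane z: image up = +x, left = +y; centre (cx,cy)"""
    W,H=int(w/s),int(h/s); j,i=np.meshgrid(np.arange(W),np.arange(H))
    X=cx+(H/2-i)*s; Y=cy+(W/2-j)*s
    T=np.linalg.inv(np.array(c["cam_to_world"])); P=np.stack([X,Y,np.full_like(X,z)],-1)@T[:3,:3].T+T[:3,3]
    r=np.hypot(P[...,0],P[...,1])+1e-12; th=np.arctan2(r,P[...,2]); K=c["intrinsics"]
    u=K[0][0]*th*P[...,0]/r+K[0][2]; v=K[1][1]*th*P[...,1]/r+K[1][2]
    return cv2.remap(im,u.astype(np.float32),v.astype(np.float32),cv2.INTER_LINEAR)
def look(name,pos,yaw,cx,cy,z,w=.4,h=.3,s=.0005):
    arm.move_to(pos,rot(yaw)); arm.sleep(.2); c=arm.get_calibration("wrist"); im=arm.snapshot("wrist")
    o=ortho(im,c,cx,cy,z,w,h,s); cv2.imwrite(f"pics/{name}.png",o[:,:,::-1]); np.savez(f"pics/{name}.npz",im=im,K=c["intrinsics"],T=c["cam_to_world"])
E
python3 - <<'E'
from h import *
c=arm.get_calibration("top")
for n,uv,z in [("spacer",(433,264),.02),("bush",(224,277),.03),("nut",(226,185),.024),("foot",(163,274),.02),("short",(168,202),.02),("plain",(437,185),.036),
 ("post",(314,211),.02),("trough",(349,210),.008),("square",(315,254),.008),("round",(350,253),.008)]: print(n,px2w(uv,z,c,False))
arm.grip(.06)
look("left",[.5,.3,.3],90,.47,.27,0.0,.4,.3)
look("case",[.5,.05,.3],90,.49,.03,.015,.4,.3)
print(arm.current_t(), arm.current_joint_positions())
E
```

```text
spacer [ 0.4299 -0.2207]
bush [0.4105 0.2412]
nut [0.6171 0.2371]
foot [0.4207 0.377 ]
short [0.5818 0.3674]
plain [ 0.605  -0.2346]
post [0.5546 0.0409]
trough [ 0.5573 -0.0384]
square [0.459  0.0407]
round [ 0.4596 -0.0378]
3.6583 [ -1.0002  13.7236  86.4244   0.005   79.8574 -91.0824]
```

View pics/left.png

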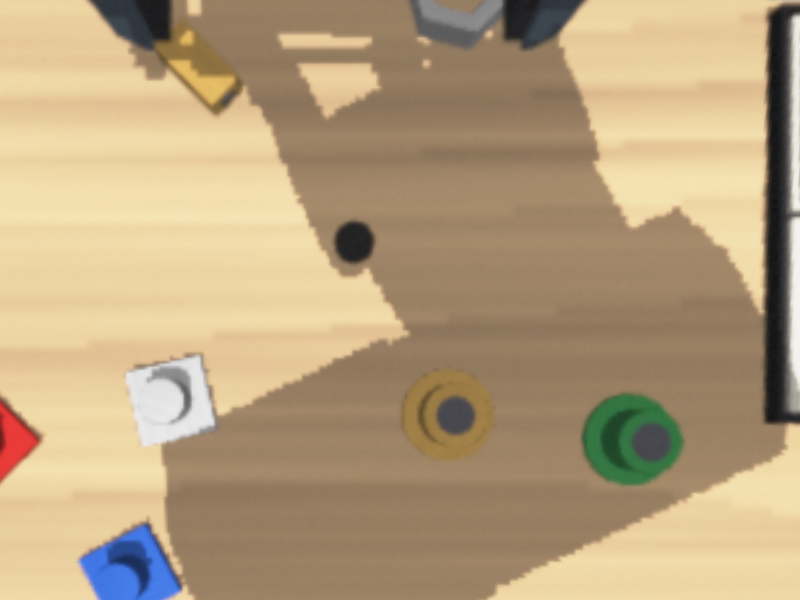

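View pics/case.png

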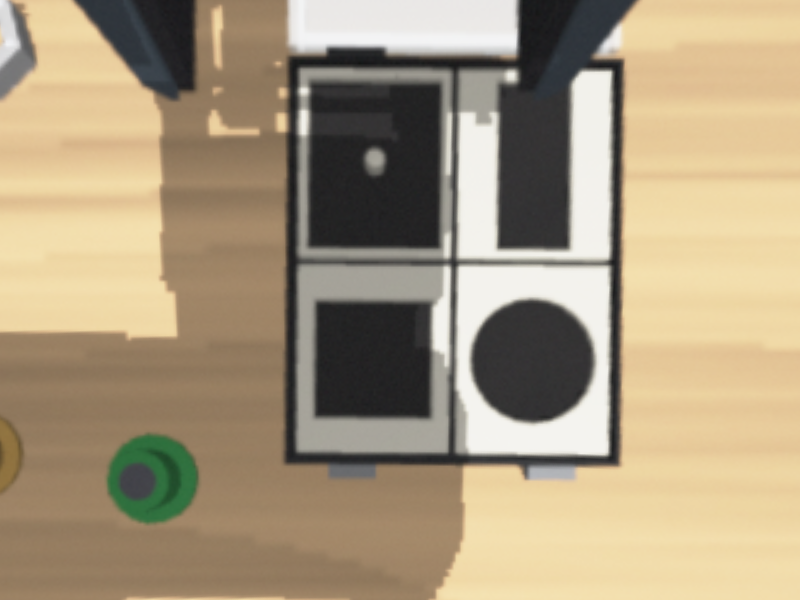

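The wrist views fit well. The flanged bush is at (448,414), the foot's plate centre at (172,400), and the well centres are trough (534,163), round (533,361), square (373,359) and post (375,165). Next are close looks at the spacer and the nut.

Run:
```python
from h import *
look("nut",[.69,.20,.25],90,.62,.238,.024,.2,.15,.0005)
look("sp",[.50,-.2,.25],90,.43,-.221,.02,.2,.15,.0005)
a=cv2.imread("pics/nut.png");b=cv2.imread("pics/sp.png");cv2.imwrite("pics/ns.png",np.hstack([a,b]))
print(arm.current_t())
```

```text
6.7583
```

View pics/ns.png

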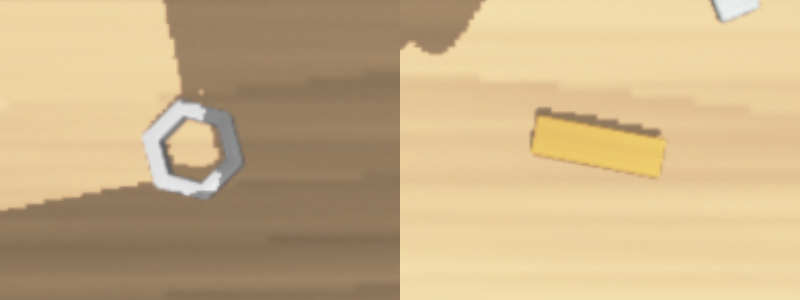

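The spacer's corners are (537,116), (665,139), (660,178) and (532,154), so its long axis is at about 80°. The nut is centred at (193,149), with flats facing at about 105°. I'll place the spacer and the bush now, then check.

```bash
cat >> h.py <<'E'
def pick(x,y,yaw,w,zt=.010):
    arm.move_to([x,y,.11],rot(yaw)); arm.grip(w+.022); arm.move_l([x,y,zt],rot(yaw),feed=.12)
    arm.grip(max(w-.012,0)); print("grip w",arm.current_width(),"F",arm.current_grasp_force())
    arm.move_l([x,y,.13],feed=.2); print("lifted w",arm.current_width(),arm.current_grasp_force())
def place(x,y,yaw,w,zt=.0185):
    arm.move_to([x,y,.12],rot(yaw)); arm.move_l([x,y,.05],rot(yaw),feed=.2); arm.move_l([x,y,zt],feed=.06); arm.sleep(.2)
    print("at",arm.current_ee_pos(),"F",arm.current_force()); arm.grip(w+.014); arm.sleep(.1); arm.move_l([x,y,.12],feed=.2)
    print("t",arm.current_t())
E
python3 - <<'E'
from h import *
pick(.4315,-.220,-10.2,.020); place(.5585,-.0373,-90,.020)
pick(.413,.2455,90,.030); place(.4595,-.0365,90,.030)
look("chk1",[.60,.06,.28],90,.50,.01,.012,.3,.225)
E
```

```text
grip w 0.019576860673754477 F 29.98555451631546
lifted w 0.019733243454823343 29.97832864522934
at [ 0.5585 -0.0373  0.0184] F [ 0.5573 -0.6067 -2.4212]
t 15.1833
grip w 0.028962715921725498 F 30.00121772289276
lifted w 0.029826036103143546 29.99955654144287
at [ 0.4594 -0.0365  0.0184] F [-0.0058  0.5003 -1.9665]
t 23.825
```

View pics/chk1.png

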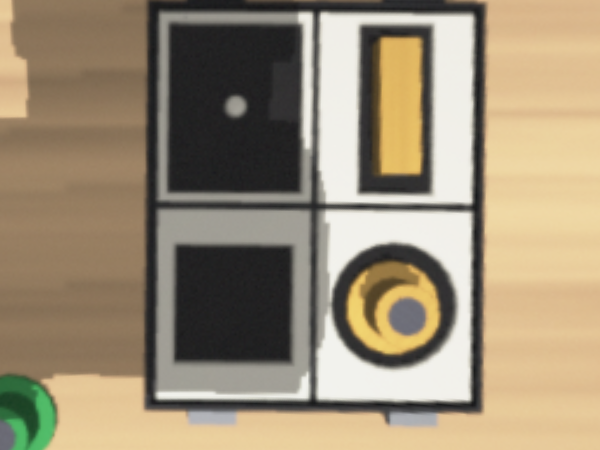

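The spacer lies in the trough (400,105) and the bush stands in the round well (395,305), both well centred. The nut and the foot are next.

Run:
```python
from h import *
pick(.6215,.2415,104.7,.046); place(.5575,.0425,90,.046)
pick(.420,.3825,102.5,.022,.0115); place(.4605,.0433,90,.022,.020)
look("chk2",[.60,.09,.28],90,.50,.01,.012,.3,.225)
```

```text
grip w 0.04604346380177872 F 30.001247227191925
lifted w 0.04597569009083481 29.999620020389557
at [0.5574 0.0425 0.0183] F [ 0.0242  0.1355 -2.0535]
t 32.1667
grip w 0.02139685115196546 F 30.00119984149933
lifted w 0.021267624087031138 29.999694228172302
at [0.4604 0.0433 0.0199] F [ 0.7073  0.4308 -0.8488]
t 40.0167
```

View pics/chk2.png

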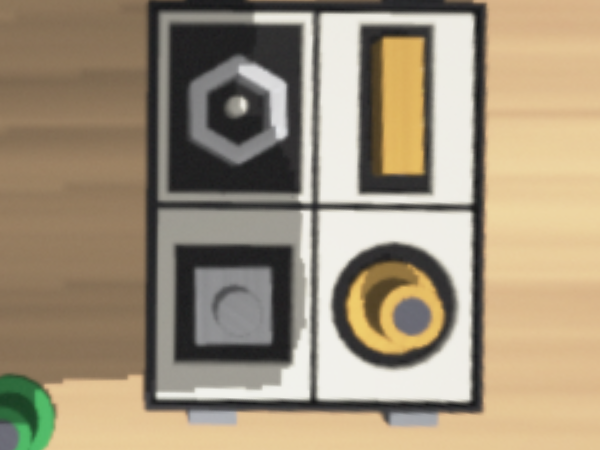

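The nut sits over the post (237,108) and the foot stands in the square well (233,305). All four parts are seated, so I'm handing in.

```bash
python3 -c "
from rig import arm
print(arm.sign_off())"
```

```text
the job is handed in; nothing more can be done
None
```

The kit is made up and handed in at about 41 s: the long spacer, flanged bush, nut and foot were placed in that order and look seated in the last wrist picture, and I did not handle the look-alikes.

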